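# Set the carton guide out to its end stop

### The job

The next orders go into large cartons, so open up the packing station: push the orange lock plate on the sliding guide down with the fingertips and, keeping it down all the way, slide the guide along its rail until it is right up against the red end stop. Then let go so that the plate springs up and the guide is locked there. Nothing is to be picked up: leave the carton, the sauce bottle, the bamboo steamer and the steel cup where they stand.

Things in the scene. Friction and masses are not known exactly. Their poses are not given: they have to be found in the camera images.
- station: Packing station fixed to the counter: aluminium bed (station x -190 to +60 mm, y -210 to +210, 10 mm thick) with a steel rail 44 mm wide, top 28 mm high, along its y axis. Origin on the counter below the rail's centre line, z up. The guide slides along station +y. A blue fixed fence 60 mm high stands at y = -202 mm; a dark catch rack 36 mm high runs along the rail's +x side. Yaw varies.
- lock_top (a point): Centre of the top of the orange lock plate on the black sliding guide (body 60 x 93 mm, top 52 mm above the counter); moves with both. The plate is 44 mm (station x) by 52 mm (station y); released, its top is 64 mm above the counter, 12 mm above the guide's body. Nothing stands ahead of it (+y) on the guide. Shut fingertips pressed on it can drag the guide by friction.
- ridge (a point): Middle of the upper edge of the black thumb ridge on the guide, on the face towards the plate, 33 mm behind (station -y) the plate's centre. The ridge is 60 mm wide (x), 10 mm thick, its top 76 mm above the counter, 12 mm above the released plate; fingertips on the plate may push against it towards +y.
- guide_fence (a point): Middle of the top edge of the guide's own blue fence, which moves with it: a plate 145 mm long (station x), 6 mm thick, top 62 mm above the counter, reaching from 33 to 178 mm out from the rail's centre to station -x, 28 mm ahead (+y) of the lock plate's centre. It is on the far side (+y) of the carton and moves away from it.
- lock (a joint): How far the lock plate is pressed down, 0 (up, locked) to 0.009 m (fully down). A spring pushes it up: about 2 N to start, 6 N fully down. The guide is free only when it is down by more than 5 mm; let up on the way, the plate's catch falls into the next tooth and locks again.
- guide (a joint): Position of the guide along the rail in m (0 to at most 0.16, grows towards station +y and the end stop); it starts at 0 to 0.004, locked with up to 5 mm of play. It slides with about 1.5 N of friction and stays where it is left.
- guide_nose (a point): Middle of the guide's leading (+y) end face, 40 mm above the counter, the face that meets the end stop.
- stop: Red end stop fixed across the rail, 60 mm (x) by 30 mm (y), top 58 mm above the counter, black knob on it to 68 mm; axes parallel to the station's. Origin on the counter below the middle of the face that the nose meets. Its place along the rail varies (guide travel 115 to 150 mm). The plate springs up to lock behind the stop's own tooth once the guide is within about 2 mm of it.
- carton: Closed white carton 120 x 130 x 45 mm standing on the bed (10 mm above the counter) between the fences; origin at the centre of its underside. Leave alone.
- sauce: Squeeze bottle with red sauce and a cream nozzle, 60 mm diameter, 165 mm tall; origin at the centre of its underside. Leave alone.
- steamer: Round bamboo steamer with lid, 174 mm diameter, 78 mm tall with its grip; origin at the centre of its underside. Leave alone.
- cup: Open steel cup, 72 mm diameter, 100 mm tall; origin at the centre of its underside. Leave alone.

How it is judged:
By the outcome, as a careful person would: the job done as asked, in the order asked, and still so for the second after the job is handed in, with the robot touching nothing.
It also fails if it takes over 38 s, if anything falls off the work surface, if the arm or the gripper's body presses on something with over 40 N, if the wrist force passes 120 N, or if a joint passes its speed limit or range.

### The arm

A 6-joint arm with a two-finger parallel gripper is mounted at the origin on the work surface. World frame = base frame: x ahead of the robot, y to its left, z up, the work surface at z = 0. Lengths are in mm, angles in rad, forces in N, time in s.
With the tool pointing down it reaches from about 350 to 775 mm from the base axis. Payload 7.3 kg.
Tool frame: the origin (TCP) lies midway between the tips of the shut fingers; the grasp point (between the pads) lies 19 mm behind it; x points along the fingers, y is the direction in which the jaws open and shut, and the axes are right-handed (so a half turn about x gives the same grasp; the last joint's range is limited). The gripper opens to 92 mm and grips with 3 to 60 N. Pads are 19 mm wide; open, the fingers measure 130 mm over their backs; the gripper's body (75 mm by 190 mm) begins 47 mm behind the grasp point.
Start: joints at [-1.407, 0.342, 1.524, -0, 1.275, -0.146], TCP at [160.078, -500.02, 226.741] pointing down, gripper open.
Joint ranges: [-2.53, 2.53], [-0.77, 2.02], [0.04, 2.7], [-1, 4.14], [0.28, 2.66], [-3.11, 3.11]. Speed limits (rad/s): [2.57, 2.57, 3.14, 3.14, 3.14, 3.14].

### API

Orientations are given as [roll, pitch, yaw] about the fixed x, y, z axes, in that order (R = Rz(yaw) Ry(pitch) Rx(roll)).
In Python, from plant import get_obs, capture, close_job gives the robot as it stands. The module is installed in compiled form; this text tells all that it offers.
- The arm moves only by the tool send_rows, never from a script. Its argument "moves" is a list of rows, each a list of 4 numbers: the shift along the tool's x, y, z in mm, then the turn about the tool's x in degrees. In form: [[tx, ty, tz, yaw], ...]. A call has 1 to 8 rows; each row shifts and turns the commanded pose from where the row before left it, along the tool's axes as they then stand; what a row does not reach is not made up. A row lasts 1/8 s, in which the tool goes at most 62.5 mm and 10.7 degrees, less where a joint would pass 70% of its speed; a pose out of reach is approached as far as the arm can. A call with a gripper value outside its range is refused whole. "hand" is the opening, from 0 (shut) to 1 (fully open), set as the call begins (left out, the last holds). The fingers move at their own pace and stop on an object; the grip force is fixed at half the most. Time passes only in rows, so rows that do not move let the fingers close. It gives the time, the measured TCP pose, the force and the opening at its end, in the units of the state.
- get_obs(): the state, without advancing time (a new reading comes with each control period).
- capture(name): name is "side" or "top" or "wrist"; returns a dict with "image" (384x512x3 uint8, red, green, blue), "K" (3x3 intrinsics, pixels), "dist" ([k1, k2, p1, p2, k3] as OpenCV has them; the pictures are not rectified), "position" and "attitude" of the camera in the world; the wrist camera has in their place "mount" (4x4, takes a point from camera to tool coordinates, whose origin is the TCP and whose axes are the tool frame's). Camera axes: x right, y down, z forward; pixel columns grow to the right and rows downward; lengths in mm; the calibration is good to about 2 mm. A picture is of the moment at which its call begins: read the wrist's pose just before it. There is no depth.
- close_job(): hands the job in, once; it reports no verdict.
The state is a dict: "time": time; "joint_positions": joint angles; "dq": joint speeds; "tau": joint torques, N m; "tool_pos": TCP position; "tcp_rot": TCP orientation; "contact_force": force on the tool from outside, world axes, zero at the start; "moment": the same for the moment, N m; "grip_width": finger opening in mm.
Only numpy, scipy, OpenCV 4.12 (cv2) and the standard library are available. Lean on these libraries where they do the work, as an engineer would, in place of code of your own. Each camera call takes 0.05 s, during which the arm holds its last target. There are 200 camera calls.

## Working session

There is one attempt and no reset: what is moved stays moved. The work goes in short steps, Python scripts to look and compute and a tool call to move; the robot and the scene stay as the last step left them, time stands still between calls to the robot, and variables do not carry over. Pictures are saved under pics/ and viewed, about 8 in all and at most 12, crops included, and the job is handed in when it is done.

Besides the shell and the picture viewer there is one more tool, called after "Emit:" as a command line: name --pt "numbers of a row" for each row, then --argument value for the rest. send_rows: Moves the arm, as the interface text tells. Its arguments: {"type":"object","properties":{"moves":{"type":"array","items":{"type":"array","items":{"type":"number"}}},"hand":{"type":"number"}},"required":["moves"]}

```bash
mkdir -p pics; python3 - <<'E'
from plant import get_obs, capture
import cv2,pickle
o=get_obs();print(o)
D={}
for n in("side","top","wrist"):
    c=capture(n);D[n]=c
    cv2.imwrite(f"pics/{n}0.png",c["image"][:,:,::-1])
    print(n,{k:v for k,v in c.items() if k!="image"})
pickle.dump(D,open("d0.pkl","wb"))
E
```

```text
{'time': 0.0, 'joint_positions': array([-1.40697895e+00,  3.42710256e-01,  1.52500191e+00, -2.56819403e-05,
        1.27541349e+00, -1.46009432e-01]), 'dq': array([-0.00067613, -0.00183371,  0.00017578,  0.00012846,  0.00052561,
        0.00014153]), 'tau': array([ 2.91511487e-04, -4.31240988e+01, -2.44221067e+01,  7.18244794e-02,
        5.60668332e-02, -1.52591251e-04]), 'tool_pos': array([ 160.011169  , -499.59478032,  226.05671386]), 'tcp_rot': array([-1.7007875 ,  1.56926312,  1.75063945]), 'contact_force': array([-0.87948521, -0.75056742, -0.3075543 ]), 'moment': array([-0.00631338, -0.02471819,  0.01695752]), 'grip_width': 91.96875352114085}
side {'K': array([[462.98914967,   0.        , 248.12301178],
       [  0.        , 462.98914967, 187.70823374],
       [  0.        ,   0.        ,   1.        ]]), 'dist': array([0.05659434, 0.        , 0.        , 0.        , 0.        ]), 'position': array([ 446.19930004,  990.26373301, 1093.70334527]), 'attitude': array([-2.3672416 ,  0.00993201, -3.00976775])}
top {'K': array([[366.06198535,   0.        , 260.47013023],
       [  0. 
[... 210 characters left out ...]
7.60291074, 1188.65744838]), 'attitude': array([-2.97254275e+00, -1.83365611e-03, -1.54617931e+00])}
wrist {'K': array([[314.62129072,   0.        , 255.4654251 ],
       [  0.        , 314.62129072, 198.73951818],
       [  0.        ,   0.        ,   1.        ]]), 'dist': array([-0.02432106,  0.        ,  0.        ,  0.        ,  0.        ]), 'mount': array([[ 2.27917999e-04, -2.52974802e-01,  9.67472841e-01,
        -1.58115966e+02],
       [ 9.99999974e-01,  8.84683348e-05, -2.12448065e-04,
        -3.51922735e-01],
       [-3.18467039e-05,  9.67472864e-01,  2.52974816e-01,
        -6.80420530e+01],
       [ 0.00000000e+00,  0.00000000e+00,  0.00000000e+00,
         1.00000000e+00]])}
```

View pics/top0.png

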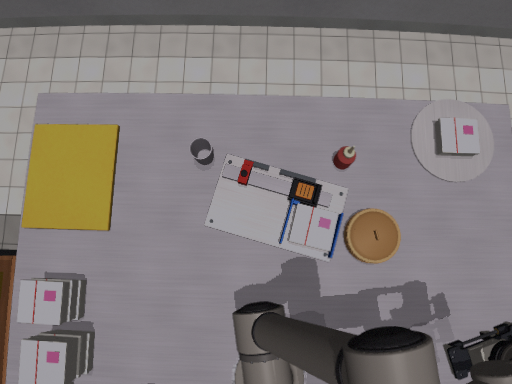

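View pics/side0.png

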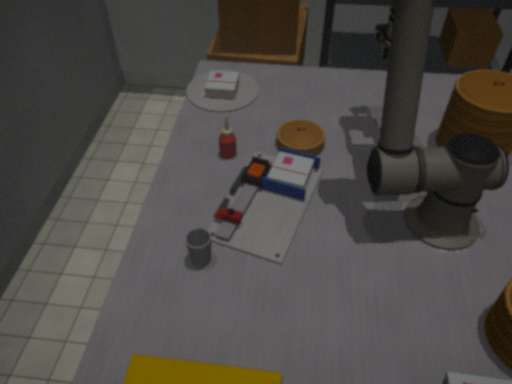

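Top view: the orange plate is at (304,191), the red stop at (245,172), the rail runs up-left, and the carton is at (312,225). The side view shows the plate at (258,170) and the stop at (229,214). Next I'll triangulate these.

```bash
cat > h.py <<'E'
import numpy as np,cv2
from scipy.spatial.transform import Rotation as R
from plant import get_obs,capture
def shot(n):
    o=get_obs();c=capture(n)
    if n=="wrist":
        T=R.from_euler("xyz",o["tcp_rot"]).as_matrix();m=c["mount"]
        c["R"]=T@m[:3,:3];c["p"]=T@m[:3,3]+o["tool_pos"]
    else: ext(c)
    return c
def ext(c): c["R"]=R.from_euler("xyz",c["attitude"]).as_matrix();c["p"]=c["position"]
def ray(c,uv):
    d=cv2.undistortPoints(np.float64(uv).reshape(-1,1,2),c["K"],c["dist"]).reshape(-1,2)
    return np.c_[d,np.ones(len(d))]@c["R"].T
def onz(c,uv,z):
    d=ray(c,uv);return c["p"]+d*((z-c["p"][2])/d[:,2])[:,None]
def tri(c1,u1,c2,u2):
    a=ray(c1,u1)[0];b=ray(c2,u2)[0]
    s=np.linalg.lstsq(np.c_[a,-b],c2["p"]-c1["p"],rcond=None)[0]
    A=c1["p"]+a*s[0];B=c2["p"]+b*s[1];return (A+B)/2,np.linalg.norm(A-B)
def blobs(c,lo,hi,box=None,amin=15):
    h=cv2.cvtColor(c["image"],cv2.COLOR_RGB2HSV);m=cv2.inRange(h,lo,hi)
    if box: k=np.zeros_like(m);x0,y0,x1,y1=box;k[y0:y1,x0:x1]=255;m&=k
    n,l,s,ce=cv2.connectedComponentsWithStats(m)
    return [(s[i,4],ce[i].round(1),cv2.minAreaRect(np.argwhere(l==i)[:,::-1].astype(np.float32))) for i in range(1,n) if s[i,4]>=amin]
E
python3 - <<'E'
from h import *;import pickle
D=pickle.load(open("d0.pkl","rb"))
for n,b in(("top",(200,140,350,260)),("side",(200,150,330,250))):
    ext(D[n])
    for nm,lo,hi in(("or",(6,150,110),(18,255,255)),("red",(0,150,70),(4,255,255)),("red2",(172,150,70),(180,255,255)),("blue",(100,130,50),(125,255,255))):
        for a in blobs(D[n],lo,hi,b): print(n,nm,a, onz(D[n],[a[1]],62).round())
E
```

```text
top or (np.int32(197), array([304.5, 190.5]), ((304.5, 190.49998474121094), (16.071182250976562, 13.323974609375), 15.945395469665527)) [[579. -97.  62.]]
top red (np.int32(116), array([342.9, 158.1]), ((343.15924072265625, 157.95858764648438), (18.59542465209961, 9.257808685302734), 61.38954162597656)) [[ 688. -220.   62.]]
top red (np.int32(174), array([245.2, 170.9]), ((244.86618041992188, 171.1292266845703), (9.374433517456055, 23.18646812438965), 19.440034866333008)) [[637.  90.  62.]]
top blue (np.int32(126), array([288.2, 215.9]), ((286.2713317871094, 219.89707946777344), (8.526464462280273, 45.459285736083984), 24.227745056152344)) [[498. -47.  62.]]
top blue (np.int32(118), array([335.9, 233.3]), ((335.3166198730469, 234.3242645263672), (3.43123197555542, 44.63368606567383), 14.420774459838867)) [[ 448. -195.   62.]]
side or (np.int32(55), array([255.4, 170.1]), ((255.65003967285156, 169.04998779296875), (11.384199142456055, 9.803059577941895), 18.43494987487793)) [[576. -91.  62.]]
side red (np.int32(63), array([222.3, 212.5]), ((221.50003051757812, 212.50003051757812), (7.518604278564453, 12.369316101074219), 75.96376037597656)) [[651. 102.  62.]]
side red (np.int32(48), array([235.6, 215. ]), ((235.0, 215.0), (6.0, 10.0), 90.0)) [[611. 107.  62.]]
side blue (np.int32(16), array([288.5, 150.8]), ((288.576904296875, 150.61537170410156), (13.139781951904297, 1.3728129863739014), 11.309932708740234)) [[ 477. -198.   62.]]
side blue (np.int32(52), array([311.1, 158.5]), ((308.847412109375, 156.49282836914062), (24.405900955200195, 8.431899070739746), 36.38435363769531)) [[ 400. -168.   62.]]
side blue (np.int32(386), array([282.2, 187.7]), ((282.0626220703125, 187.83448791503906), (44.48929977416992, 11.931219100952148), 20.725557327270508)) [[484. -22.  62.]]
```

```bash
python3 -c "
import cv2,numpy as np
a=cv2.imread('pics/top0.png')[150:270,195:355];b=cv2.imread('pics/side0.png')[145:265,195:355]
cv2.imwrite('pics/z.png',cv2.resize(np.hstack([a,b]),None,fx=2.5,fy=2.5,interpolation=cv2.INTER_CUBIC))"
```

```text
(no output)
```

View pics/z.png

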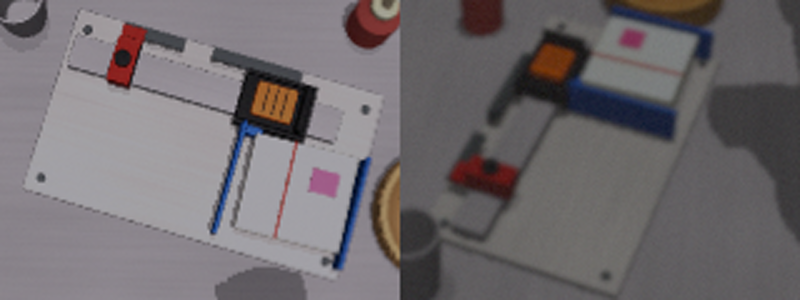

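```bash
python3 - <<'E'
from h import *;import pickle
D=pickle.load(open("d0.pkl","rb"));[ext(D[n]) for n in("top","side")]
t,s=D["top"],D["side"]
# crop scale 2.5: top origin (195,150), side crop origin (195,145)+160px
T=lambda u,v:[(195+u/2.5,150+v/2.5)]
S=lambda u,v:[(195+(u-400)/2.5,145+v/2.5)]
print("plate",tri(t,[(304.5,190.5)],s,[S(552,62)[0]]))
print("knob",tri(t,T(122,57),s,S(490,166)))
h=[onz(t,T(*q),10)[0] for q in((88,30),(41,178),(326,262),(365,110))]
print(np.round(h))
e=h[0]-h[3]+h[1]-h[2];print("yaw station",np.degrees(np.arctan2(-e[0],e[1])))
e=h[0]-h[1]+h[3]-h[2];print("yaw x",np.degrees(np.arctan2(e[1],e[0])))
o=get_obs();print(R.from_euler("xyz",o["tcp_rot"]).as_matrix().round(3))
E
```

```text
plate (array([577.80850127, -97.64756477,  57.45894821]), np.float64(4.478064860435853))
knob (array([628.79820809,  94.64829052,  62.35800343]), np.float64(4.569410922178204))
[[ 679.  144.   10.]
 [ 481.  197.   10.]
 [ 382. -172.   10.]
 [ 580. -224.   10.]]
yaw station -15.012194133880026
yaw x -14.861670467662229
[[-0.     0.305 -0.952]
 [ 0.001 -0.952 -0.305]
 [-1.    -0.001 -0.   ]]
```

The station yaw is -15°, so tool y is already almost along station -y. I'll shut the hand, turn 2.8° and go above the plate.

Emit:
send_rows --hand 0 --pt "0 -10 -18 2.8" --pt "4 -20 -36 0" --pt "4 -20 -36 0" --pt "4 -20 -36 0" --pt "4 -20 -36 0" --pt "4 -20 -36 0" --pt "4 -20 -36 0" --pt "4 -20 -36 0"

```text
time: 1.15
tool_pos: [382.3, -283.6, 198.4]
tcp_rot: [-0.911, 1.571, 2.491]
contact_force: [0.1, -1.0, 0.7]
grip_width: 16.5
```

Emit:
send_rows --pt "4 -20 -36 0" --pt "4 -20 -36 0" --pt "4 -20 -36 0" --pt "4 -20 -36 0" --pt "4 -20 -36 0" --pt "4 -20 -36 0" --pt "4 -10 -20 0" --pt "0 0 0 0"

```text
time: 2.15
tool_pos: [576.2, -97.6, 169.8]
tcp_rot: [-0.377, 1.569, 3.027]
contact_force: [0.1, -0.4, -1.0]
grip_width: 0.3
```

```bash
python3 - <<'E'
from h import *;import pickle
o=get_obs();print(o["time"],o["tool_pos"],o["grip_width"],o["contact_force"],np.abs(o["dq"]).max());print(R.from_euler("xyz",o["tcp_rot"]).as_matrix().round(3))
c=shot("wrist");pickle.dump(c,open("w1.pkl","wb"))
cv2.imwrite("pics/w1.png",c["image"][:,:,::-1])
for a in blobs(c,(6,150,90),(18,255,255),amin=100): print(a,onz(c,[a[1]],64))
E
```

```text
2.15 [576.16619839 -97.55161324 169.83396793] 0.30881116105558576 [ 0.10745286 -0.41844694 -1.02699658] 0.035290329324515084
[[-0.001  0.26  -0.966]
 [ 0.    -0.966 -0.26 ]
 [-1.    -0.001  0.001]]
(np.int32(2789), array([256.4, 194.1]), ((256.6000061035156, 194.6999969482422), (60.03280258178711, 50.978271484375), 29.744882583618164)) [[579.15697667 -97.08934197  64.        ]]
```

View pics/w1.png

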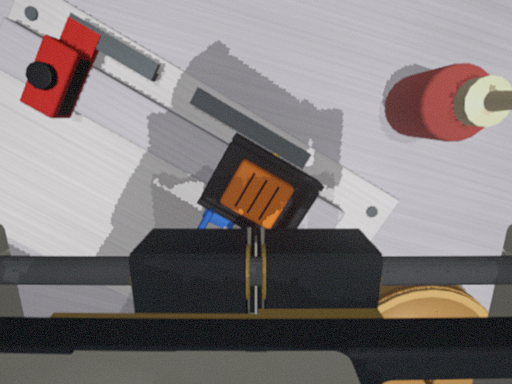

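The wrist view shows the plate at (256,194), the rail tilted about 30° in the image, the stop at (60,70), and the ridge to the right of the plate, which is behind it. I had the sign of the turn wrong, so 30° more is needed to line up. I'll turn, come down partway and look from a second height.

Emit:
send_rows --pt "4 0 0 10" --pt "8 0 0 10" --pt "8 0 0 10" --pt "8 7 -2 0" --pt "8 0 0 0" --pt "0 0 0 0"

```text
time: 2.95
tool_pos: [575.5, -105.9, 134.0]
tcp_rot: [-0.0, 1.569, 2.88]
contact_force: [-0.5, -0.3, -0.1]
grip_width: 0.5
```

```bash
python3 - <<'E'
from h import *;import pickle
o=get_obs();print(o["time"],o["tool_pos"],o["joint_positions"].round(2));print(R.from_euler("xyz",o["tcp_rot"]).as_matrix().round(3))
c=shot("wrist");w=pickle.load(open("w1.pkl","rb"))
cv2.imwrite("pics/w2.png",c["image"][:,:,::-1])
for a in blobs(c,(6,150,90),(18,255,255),amin=100): print(a,onz(c,[a[1]],64),tri(w,[(256.5,194.4)],c,[a[2][0]]))
for a in blobs(c,(0,150,60),(4,255,255),amin=100): print("red",a,onz(c,[a[1]],58))
E
```

```text
2.95 [ 575.49732366 -105.899079    134.0286541 ] [-0.31  0.54  1.48 -0.    1.13  1.52]
[[-0.001 -0.259 -0.966]
 [ 0.    -0.966  0.259]
 [-1.    -0.     0.001]]
(np.int32(3111), array([245. , 202.9]), ((244.5, 204.5), (51.0, 69.0), 90.0)) [[582.27864921 -99.0900578   64.        ]] (array([578.02281729, -97.62816278,  55.96491663]), np.float64(2.006032863542786))
red (np.int32(1757), array([ 10.9, 186.6]), ((15.499998092651367, 190.49996948242188), (30.999996185302734, 98.99998474121094), 0.0)) [[640.10585771  73.14134892  58.        ]]
```

View pics/w2.png

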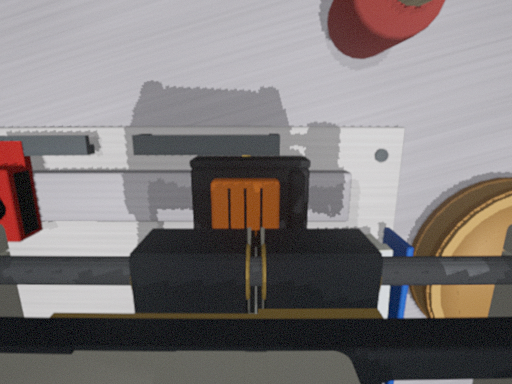

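Aligned: the plate is centred at column 245 (TCP at column 256), so the tips are about 9 mm behind the plate's centre, clear of the ridge on the right (column 305). Now I descend.

Emit:
send_rows --pt "16 -1 -1 0" --pt "18 -1 0 0" --pt "16 0 0 0" --pt "10 0 0 0" --pt "5 0 0 0" --pt "2 0 0 0" --pt "0 0 0 0"

```text
time: 3.88
tool_pos: [577.8, -104.0, 68.0]
tcp_rot: [3.003, 1.57, -0.402]
contact_force: [0.1, 0.1, 0.5]
grip_width: 0.1
```

Emit:
send_rows --pt "2 0 0 0" --pt "2 0 0 0" --pt "2 0 0 0" --pt "2 0 0 0" --pt "2 0 0 0" --pt "0 0 0 0"

```text
time: 4.62
tool_pos: [577.8, -104.0, 57.8]
tcp_rot: [2.926, 1.57, -0.478]
contact_force: [0.8, 0.6, 4.5]
grip_width: 0.2
```

Emit:
send_rows --pt "1 0 0 0" --pt "1 0 0 0" --pt "1 0 0 0" --pt "1 0 0 0" --pt "0 0 0 0"

```text
time: 5.25
tool_pos: [577.9, -104.0, 55.1]
tcp_rot: [2.966, 1.569, -0.438]
contact_force: [-3.2, 1.2, 14.3]
grip_width: 0.5
```

Emit:
send_rows --pt "0.8 0 0 0" --pt "0 -2 0 0" --pt "0 -4 0 0" --pt "0 -4 0 0" --pt "0 0 0 0"

```text
time: 5.88
tool_pos: [580.7, -94.2, 55.0]
tcp_rot: [3.066, 1.569, -0.338]
contact_force: [-5.4, 1.5, 17.7]
grip_width: 0.5
```

```bash
python3 - <<'E'
from h import *
o=get_obs();print(o["tool_pos"],o["contact_force"])
c=shot("wrist")
for a in blobs(c,(6,150,60),(18,255,255),amin=50): print(a,onz(c,[a[1]],55))
cv2.imwrite("pics/w3.png",c["image"][:,:,::-1])
E
```

```text
[580.66679459 -94.15126394  54.9745353 ] [-5.35904438  1.54064706 17.68211706]
(np.int32(1819), array([245.3, 219.5]), ((245.0, 232.5), (45.0, 96.0), 90.0)) [[596.76156094 -92.48537465  55.        ]]
```

View pics/w3.png

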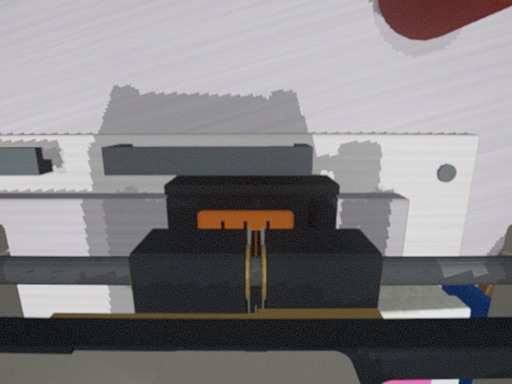

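The plate (columns 197–293, centre 245) has moved with the tips; their offset is still about 6 mm, so the drag works.

Emit:
send_rows --pt "0 -5 0 0" --pt "0 -10 0 0" --pt "0 -12 0 0" --pt "0 -12 0 0" --pt "0 -12 0 0" --pt "0 -12 0 0" --pt "0 -9 0 0" --pt "0 -4 0 0"

```text
time: 6.92
tool_pos: [600.4, -20.5, 55.0]
tcp_rot: [3.045, 1.569, -0.358]
contact_force: [-4.4, 0.3, 17.8]
grip_width: 0.0
```

```bash
python3 - <<'E'
from h import *
o=get_obs();print(o["tool_pos"],o["contact_force"])
c=shot("wrist")
for a in blobs(c,(6,150,60),(18,255,255),amin=50): print(a)
for a in blobs(c,(0,150,50),(4,255,255),amin=50): print("red",a)
cv2.imwrite("pics/w4.png",c["image"][:,:,::-1])
E
```

```text
[600.39943169 -20.51335074  54.9595822 ] [-4.43336637  0.32212788 17.82672044]
(np.int32(1819), array([245.5, 219.6]), ((245.5, 232.5), (97.0, 45.0), 0.0))
red (np.int32(4816), array([ 45.9, 200.5]), ((45.45785903930664, 200.175048828125), (78.75011444091797, 101.66938781738281), 13.535857200622559))
red (np.int32(732), array([ 50.9, 291.3]), ((53.49999237060547, 291.4999694824219), (60.99999237060547, 12.999998092651367), 0.0))
```

View pics/w4.png

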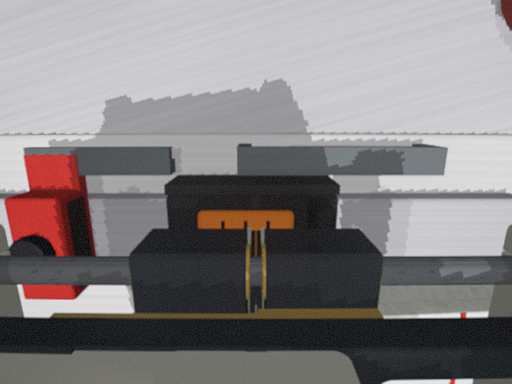

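No slip so far. The nose is at column 167 and the stop face at about 75–90, so roughly 45 mm are left. I'll move 36 mm, then creep until contact.

Emit:
send_rows --pt "0 -4 0 0" --pt "0 -8 0 0" --pt "0 -9 0 0" --pt "0 -8 0 0" --pt "0 -4 0 0" --pt "0 -3 0 0" --pt "0 0 0 0"

```text
time: 7.85
tool_pos: [609.7, 14.4, 55.0]
tcp_rot: [-2.872, 1.569, 0.007]
contact_force: [-3.9, 1.6, 18.0]
grip_width: 0.4
```

Emit:
send_rows --pt "0 -1 0 0" --pt "0 -1 0 0" --pt "0 -1 0 0" --pt "0 -1 0 0" --pt "0 0 0 0"

```text
time: 8.48
tool_pos: [610.7, 17.8, 55.0]
tcp_rot: [-3.079, 1.569, -0.2]
contact_force: [-4.7, 0.2, 17.0]
grip_width: 0.2
```

```bash
python3 - <<'E'
from h import *
o=get_obs();print(o["tool_pos"],o["contact_force"])
c=shot("wrist")
for a in blobs(c,(6,150,60),(18,255,255),amin=50): print(a)
cv2.imwrite("pics/w5.png",c["image"][:,:,::-1])
E
```

```text
[610.67828122  17.83877195  54.99748153] [-4.70319319  0.23044948 17.02209271]
(np.int32(1824), array([245.4, 219.5]), ((245.5, 232.5), (45.0, 97.0), 90.0))
```

View pics/w5.png

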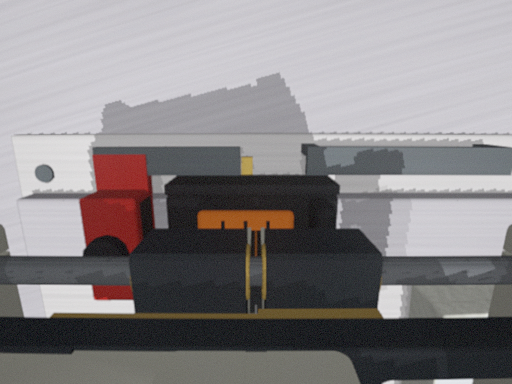

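There's no contact yet: the stop edge is at column ~150 and the nose at 168. I'll keep creeping.

Emit:
send_rows --pt "0 -1 0 0" --pt "0 -1 0 0" --pt "0 -1 0 0" --pt "0 -1 0 0" --pt "0 -1 0 0" --pt "0 0 0 0"

```text
time: 9.28
tool_pos: [612.0, 22.7, 55.0]
tcp_rot: [-3.052, 1.569, -0.173]
contact_force: [-4.3, 0.5, 18.7]
grip_width: 0.3
```

Emit:
send_rows --pt "0 -1 0 0" --pt "0 -1 0 0" --pt "0 -1 0 0" --pt "0 0 0 0"

```text
time: 9.78
tool_pos: [612.8, 25.6, 55.0]
tcp_rot: [-3.048, 1.569, -0.169]
contact_force: [-4.7, 0.4, 17.6]
grip_width: 0.3
```

Emit:
send_rows --pt "0 -1 0 0" --pt "0 -1 0 0" --pt "0 0 0 0"

```text
time: 10.15
tool_pos: [613.3, 27.5, 55.0]
tcp_rot: [-3.052, 1.569, -0.173]
contact_force: [-4.5, 1.1, 17.2]
grip_width: 0.6
```

```bash
python3 - <<'E'
from h import *
o=get_obs();print(o["tool_pos"],o["contact_force"])
c=shot("wrist")
for a in blobs(c,(6,150,60),(18,255,255),amin=50): print(a)
cv2.imwrite("pics/w6.png",cv2.resize(c["image"][130:310,60:350,::-1],None,fx=2.5,fy=2.5))
E
```

```text
[613.26791796  27.50270526  54.97449834] [-4.49168318  1.11875748 17.20082801]
(np.int32(1830), array([245.4, 219.6]), ((245.5, 232.5), (45.0, 97.0), 90.0))
```

View pics/w6.png

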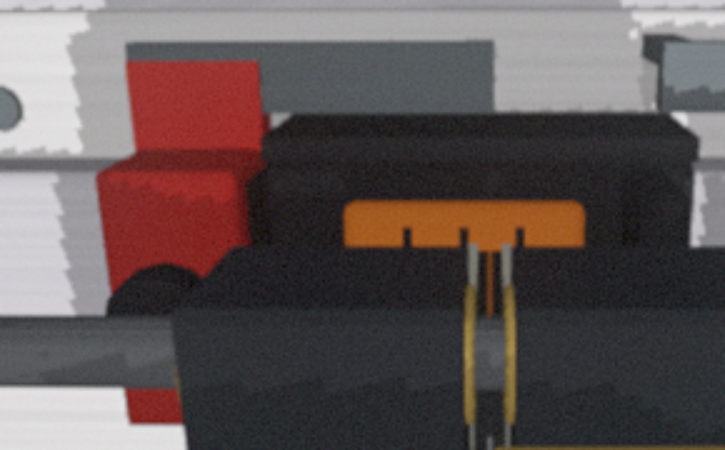

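The stop's face (crop column ~265) and the nose are now almost touching. I'll creep on until the reaction force shows.

Emit:
send_rows --pt "0 -1 0 0" --pt "0 -0.5 0 0" --pt "0 0 0 0"

```text
time: 10.58
tool_pos: [613.6, 28.9, 55.0]
tcp_rot: [-3.072, 1.569, -0.193]
contact_force: [-4.5, 0.6, 17.6]
grip_width: 0.3
```

Emit:
send_rows --pt "0 -1 0 0" --pt "0 -0.5 0 0" --pt "0 0 0 0"

```text
time: 10.95
tool_pos: [614.1, 30.4, 55.0]
tcp_rot: [-3.061, 1.569, -0.182]
contact_force: [-4.7, 0.4, 17.5]
grip_width: 0.4
```

Emit:
send_rows --pt "0 -1 0 0" --pt "0 -0.5 0 0" --pt "0 0 0 0"

```text
time: 11.32
tool_pos: [614.2, 31.0, 55.0]
tcp_rot: [2.475, 1.569, -0.929]
contact_force: [-5.4, -3.4, 16.6]
grip_width: 0.4
```

```bash
python3 - <<'E'
from h import *
o=get_obs();print(o["tool_pos"],o["contact_force"])
c=shot("wrist")
for a in blobs(c,(6,150,60),(18,255,255),amin=50): print(a)
for a in blobs(c,(0,150,50),(4,255,255),amin=50): print("red",a)
cv2.imwrite("pics/w7.png",cv2.resize(c["image"][130:310,60:350,::-1],None,fx=2.5,fy=2.5))
E
```

```text
[614.22005237  31.01895336  54.98716785] [-5.41591372 -3.38634865 16.6460977 ]
(np.int32(1828), array([245.7, 219.5]), ((245.5, 232.5), (45.0, 97.0), 90.0))
red (np.int32(3989), array([138.8, 195.7]), ((139.0, 200.5), (66.0, 91.0), 0.0))
red (np.int32(158), array([124.6, 292.1]), ((124.5, 292.0), (12.0, 15.0), 90.0))
```

Contact with the stop: the y reaction is -3.4 N and the TCP stalled. One small extra push, then I lift straight off.

Emit:
send_rows --pt "0 -0.6 0 0" --pt "0 0 0 0" --pt "0 0 0 0"

```text
time: 11.75
tool_pos: [614.3, 31.1, 55.0]
tcp_rot: [2.221, 1.569, -1.183]
contact_force: [-6.7, -4.0, 18.4]
grip_width: 0.5
```

Emit:
send_rows --pt "-3 0 0 0" --pt "-3 0 0 0" --pt "-4 0 0 0" --pt "-6 0 0 0" --pt "-12 0 0 0" --pt "-20 0 0 0" --pt "-20 0 0 0" --pt "-12 0 0 0"

```text
time: 12.75
tool_pos: [614.6, 32.7, 134.3]
tcp_rot: [-2.845, 1.569, 0.035]
contact_force: [0.2, 0.4, 0.4]
grip_width: 0.3
```

Emit:
send_rows --pt "-20 10 10 0" --pt "-20 15 20 0" --pt "-10 15 20 0" --pt "0 0 0 0"

```text
time: 13.25
tool_pos: [555.0, 6.5, 184.0]
tcp_rot: [-2.965, 1.57, -0.086]
contact_force: [0.0, 0.3, -0.3]
grip_width: 0.2
```

```bash
python3 - <<'E'
from h import *;import pickle
o=get_obs();print(o["time"],o["tool_pos"],o["contact_force"])
c=shot("wrist");t=shot("top");w=pickle.load(open("w1.pkl","rb"))
for k,q in(("before",w),("after",c)):
    for a in blobs(q,(6,150,90),(18,255,255),amin=100): print(k,a[0],a[1],a[2],onz(q,[a[1]],64))
D=pickle.load(open("d0.pkl","rb"))["top"];
p=cv2.absdiff(t["image"],D["image"]).max(2)
im=np.hstack([cv2.resize(c["image"][:,:,::-1],(512,384)),cv2.resize(t["image"][130:274,190:298,::-1],(288,384),interpolation=cv2.INTER_CUBIC)])
cv2.imwrite("pics/end.png",im);cv2.imwrite("pics/top1.png",t["image"][:,:,::-1])
E
```

```text
13.25 [554.97562495   6.51198945 183.98791563] [ 0.04929989  0.3483714  -0.29808223]
before 2789 [256.4 194.1] ((256.6000061035156, 194.6999969482422), (60.03280258178711, 50.978271484375), 29.744882583618164) [[579.15697667 -97.08934197  64.        ]]
after 2840 [205.1 138.8] ((204.99998474121094, 139.0), (59.99999237060547, 49.99999237060547), 0.0) [[614.02235761  36.60456877  64.        ]]
```

View pics/end.png

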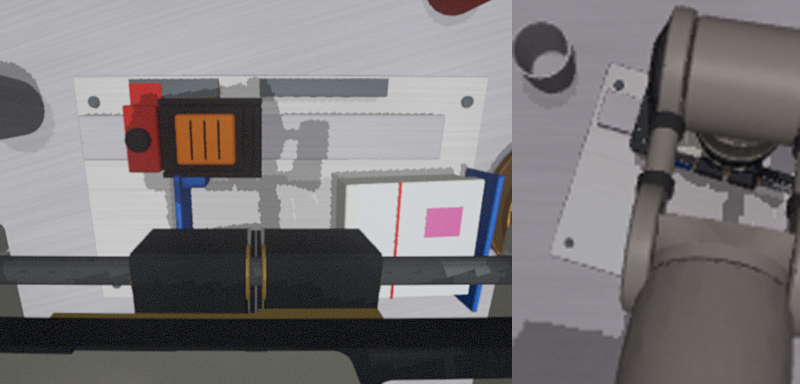

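The wrist view shows the guide at (210,138) hard against the stop at (143,138), with the carton still in place beside its fence. The plate should be up again, so I'll measure its height from a second wrist position.

Emit:
send_rows --pt "0 -30 0 0" --pt "0 -40 0 0" --pt "0 -40 0 0" --pt "0 -20 0 0" --pt "0 0 0 0" --pt "0 0 0 0"

```text
time: 14.1
tool_pos: [589.2, 131.3, 182.5]
tcp_rot: [0.984, 1.57, -2.421]
contact_force: [-0.0, -0.4, 0.2]
grip_width: 0.5
```

```bash
python3 - <<'E'
from h import *
import pickle
c=shot("wrist");pickle.dump(c,open("e2.pkl","wb"))
print(get_obs()["tool_pos"])
for a in blobs(c,(6,150,90),(18,255,255),amin=100): print(a)
E
```

```text
[589.21403842 131.05397505 182.74517723]
(np.int32(2930), array([351.2, 139.3]), ((351.5, 139.5), (51.0, 63.0), 90.0))
```

Emit:
send_rows --pt "0 30 0 0" --pt "0 40 0 0" --pt "0 40 0 0" --pt "0 20 0 0" --pt "0 0 0 0" --pt "0 0 0 0"

```text
time: 14.9
tool_pos: [555.9, 7.4, 183.0]
tcp_rot: [-2.166, 1.57, 0.713]
contact_force: [0.0, 0.2, -0.3]
grip_width: 0.6
```

```bash
python3 - <<'E'
from h import *
import pickle
e=pickle.load(open("e2.pkl","rb"));c=shot("wrist");print(get_obs()["time"])
B=[[a for a in blobs(q,(6,150,90),(18,255,255),amin=100) if 1500<a[0]<4500] for q in(c,e)]
print(B);print("plate",tri(c,[B[0][0][1]],e,[B[1][0][1]]))
for q in(c,e):
    for a in blobs(q,(0,150,60),(4,255,255),amin=300): print("red",a)
im=[cv2.resize(q["image"][70:200,x:x+190,::-1],None,fx=2.1,fy=2.1,interpolation=cv2.INTER_CUBIC) for q,x in((c,100),(e,240))]
cv2.imwrite("pics/end2.png",np.hstack(im))
E
```

```text
14.95
[[(np.int32(2883), array([206.3, 139.4]), ((206.0, 139.5), (51.0, 60.0), 90.0))], [(np.int32(2930), array([351.2, 139.3]), ((351.5, 139.5), (51.0, 63.0), 90.0))]]
plate (array([613.97092512,  37.38410107,  59.2559444 ]), np.float64(0.07949052522639419))
red (np.int32(2059), array([144.8, 124. ]), ((142.5, 127.5), (87.0, 37.0), 90.0))
red (np.int32(2315), array([286. , 124.9]), ((285.9999694824219, 128.49998474121094), (33.99999237060547, 88.99998474121094), 0.0))
```

View pics/end2.png

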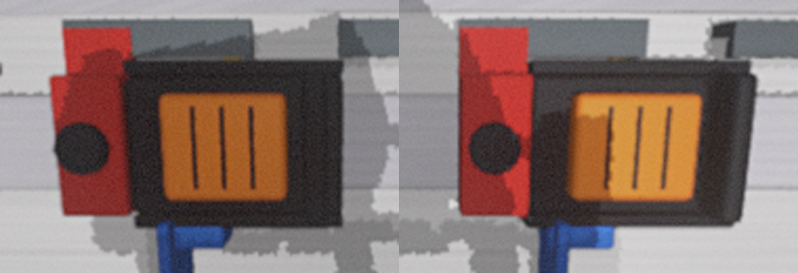

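Triangulating the blob centroids gives 59 mm. The second view also shows the plate's ~3 px side wall, which biases that low. Using only the top face (width 60 px, centres about 205 and 353) gives about 64 mm, so the plate is fully up. The stop and guide touch in both views. The robot is clear, so I'm handing in.

```bash
python3 - <<'E'
from h import *
import pickle
e=pickle.load(open("e2.pkl","rb"));c=shot("wrist")
print(tri(c,[(205.2,139.4)],e,[(353,139.3)]))
from plant import close_job
print(close_job())
E
```

```text
(array([614.40363385,  37.57100858,  65.42997991]), np.float64(0.2067938592445074))
the job is handed in; nothing more can be done
None
```

I pressed the orange lock plate fully down with the shut fingertips, at about 17 N. I kept it down while dragging the guide about 138–140 mm along its rail, until it met the red stop. The push-back along the rail rose to about 4 N there and the arm stalled. I then lifted straight off and handed the job in at about 15 s.

**What the last checks showed:**
- **Guide:** it touches the stop in both final wrist views.
- **Lock plate:** the first two-view measurement put its top at 59 mm, pulled low by the plate's visible side wall. A second one from the top face's edges, which I read by eye, gave 65 mm. The released height is 64 mm, so I take the plate as up, at least well above its pressed-down 55 mm.
- **Lock:** I did not push on the guide to prove that it holds. That it is locked rests on the plate's height and the contact with the stop.
- **Robot:** it was clear of everything, with contact force near zero.
- **Other objects:** the carton looked in place beside its fence. I didn't measure the sauce bottle, steamer or cup at the end, but nothing went near them.

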